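# Balance two lopsided stone offcuts on a foot stone

### The arm

A 6-joint arm with a two-finger parallel gripper is mounted at the origin on a cart in front of the work surface, level with it; the furniture and walls round the work are solid. World frame = base frame: x ahead of the robot, y to its left, z up, the work surface at z = 0. Lengths are in m, angles in rad, forces in N, time in s.
With the tool pointing down it reaches from about 0.3 to 0.85 m from the base axis. Payload 4.2 kg.
Tool frame: the origin (TCP) lies at the centre of the arm's flange, where the gripper is bolted on; the fingertips stand 191 mm ahead of it and the grasp point (between the pads) lies env.grasp_offset ahead of it (env.grasp_offset is the distance from the TCP to the grasp point, in m); z points along the fingers, y is the line along which they close (so a half turn about z gives the same grasp; the last joint's range is limited). The gripper opens to 91 mm and grips with 3 to 60 N. Pads are 32 mm wide; open, the fingers measure 118 mm over their backs; the gripper's body (76 mm by 178 mm) begins 60 mm behind the grasp point.
Start: joints at [1.124, 0.32, 1.565, -0, 1.257, -0.02], TCP at [0.238, 0.523, 0.405] pointing down, gripper open.
Joint ranges: [-3.11, 3.11], [-0.84, 2.01], [0.21, 2.61], [-1.34, 4.49], [0.05, 2.63], [-2.56, 2.56]. Speed limits (rad/s): [2.57, 2.57, 3.14, 3.14, 3.14, 3.14].

### API

Orientations are given as [roll, pitch, yaw] about the fixed x, y, z axes, in that order (R = Rz(yaw) Ry(pitch) Rx(roll)).
In Python, from station import sensors, eyes, workorder, env gives the robot as it stands. The module is installed in compiled form; this text tells all that it offers.
- The arm moves only by the shell command python3 -m inch 'ROWS' [FORCE]. ROWS is JSON, a list of rows, each a list of 7 numbers: the shift along the tool's x, y, z in m, then the turn, a rotation vector about the tool's x, y, z in rad, then the opening, from 0 (shut) to 1 (fully open). In form: [[x, y, z, wx, wy, wz, hand], ...]. A call has 1 to 20 rows; each row shifts and turns the commanded pose from where the row before left it, along the tool's axes as they then stand; what a row does not reach is not made up. A row lasts 1/8 s, in which the tool goes at most 62.5 mm and 10.7 degrees, less where a joint would pass 70% of its speed; a pose out of reach is approached as far as the arm can. A call is refused whole if a number of a shift passes 0.0625 or a number of a turn 0.188, either way. A call with a gripper value outside its range is refused whole. The fingers move at their own pace and stop on an object; FORCE is the grip in N (left out, the last holds). Time passes only in rows, so rows that do not move let the fingers close. It gives the time, the measured TCP pose, the force, the opening and the grip force at its end, in the units of the state.
- sensors.get_state(): the state, without advancing time (a new reading comes with each control period).
- eyes.snapshot(name): name is "scene" or "side" or "wrist"; returns the picture (420x560x3 uint8, red, green, blue); there is no depth.
- eyes.calibration(name): a dict with "camera_matrix" (3x3 intrinsics, pixels), "R" (3x3) and "t" (3): a world point X has camera coordinates R X + t; the wrist camera has in their place "mount" (4x4, takes a point from camera to tool coordinates, whose origin is the TCP and whose axes are the flange's). Camera axes: x right, y down, z forward; pixel columns grow to the right and rows downward; lengths in m; the calibration is good to about 2 mm. A picture is of the moment at which its call begins: read the wrist's pose just before it. calibration takes no time and is no camera call.
- workorder.job_done(): hands the job in; it is judged then, once.
The state is a dict: "time": time; "q": joint angles; "joint_vel": joint speeds; "effort": joint torques, N m; "position": TCP position; "tool_rot": TCP orientation; "force": force on the tool from outside, world axes, zero at the start; "wrist_torque": the same for the moment, N m; "opening": opening from 0.0 (shut) to 1.0 (fully open); "gripper_force": force on a finger pad.
Only numpy, scipy, OpenCV 4.12 (cv2) and the standard library are available. Lean on these libraries where they do the work, as an engineer would, in place of code of your own. Each camera call takes 0.05 s, during which the arm holds its last target. There are 200 camera calls.

### The job

Build the little balanced stone stack on the tapered foot stone: lay the grey slab flat on the foot's small top, then lay the red-brown slab crosswise on top of the grey one, so that both lie level and stay up by themselves when you let go. The slabs are lopsided in weight and do not show it, so feel where each one balances before you release it. Leave the two pots and the saucer standing where they are.

Things in the scene. Friction and masses are not known exactly. Their poses are not given: they have to be found in the camera images.
- grey_slab: Grey concrete offcut, broken ends, 227 mm long (about x -112 to +115), 46 wide (sides parallel over the middle 160), 34 thick, broad faces flat. 0.40 to 0.52 kg. Buried dense lump, unseen, fixed, elsewhere each run: the balance point lies up to 58 mm either side of the middle along x (under 2 mm off across). Origin: middle of the slab; x along it, z through the thickness; starts lying flat.
- red_slab: Red-brown terracotta offcut, broken ends, 209 mm long (about x -104 to +105), 42 wide (sides parallel over the middle 156), 30 thick, broad faces flat. 0.40 to 0.52 kg. Buried dense lump, unseen, fixed, elsewhere each run: the balance point lies up to 58 mm either side of the middle along x (under 2 mm off across). Origin: middle of the slab; x along it, z through the thickness; starts lying flat.
- foot_stone: Rough tapered sand-coloured stone, about 110 mm wide at the base and 90 mm high, fixed to the table; its flat level top is a round only 31 mm across. Origin at the centre of its underside, z up.
- foot_top (a point): Centre of the flat top of the foot stone, 90 mm above the table.
- green_pot: Bystander: loose bright green flower pot, 100 mm across, 70 mm high; origin under its centre.
- painted_pot: Bystander: loose white flower pot with painted leaves, 96 mm across, 97 mm high; origin under its centre.
- pink_saucer: Bystander: loose pink clay saucer, 90 mm across, 18 mm high; origin under its centre.
There are look-alikes about, which are no part of the job. Leave any orange look-alike of the foot_stone alone.

How it is judged:
On the way:
1. the grey slab lies level on the foot stone by itself, let go (contact force between grey_slab and foot_stone above 1 N and angle between the z axis of grey_slab and the z axis of foot_stone, either way round below 0.12 rad and z of grey_slab in the frame of foot_top between 0.01 and 0.024 m and linear speed of grey_slab below 0.03 m/s and contact force between grey_slab and the arm below 0.1 N and contact force between grey_slab and the fingers below 0.1 N), for 0.5 s.
At the end, for the whole second after the job is handed in: The grey slab rests on the top of the foot stone and the red-brown slab rests on the grey slab, each level within 0.12 rad with its middle at its stacked height within 7 mm, the two lengths crossing at 60 to 90 degrees, both released and at rest (all of step 1 and contact force between red_slab and grey_slab above 1 N and angle between the z axis of red_slab and the z axis of foot_stone, either way round below 0.12 rad and z of red_slab in the frame of foot_top between 0.042 and 0.056 m and linear speed of red_slab below 0.03 m/s and contact force between red_slab and the arm below 0.1 N and contact force between red_slab and the fingers below 0.1 N and angle between the x axis of grey_slab and the x axis of red_slab, either way round above 1.05 rad and angular speed of each of grey_slab, red_slab below 0.1 rad/s); the robot touches nothing.
It fails at once if a pot or the saucer is moved by more than 20 mm (distance of any of green_pot, painted_pot, pink_saucer from where it was at the start of the episode above 0.02 m).
It also fails if it takes over 64 s, if anything falls off the work surface, if the arm or the gripper's body presses on something with over 40 N, if the wrist force passes 120 N, or if a joint passes its speed limit or range.

## Working session

There is one attempt and no reset: what is moved stays moved. The work goes in short steps, Python scripts to look and compute and a shell command to move; the robot and the scene stay as the last step left them, time stands still between calls to the robot, and variables do not carry over. Pictures are saved under pics/ and viewed, at most 10 in all, crops included, and the job is handed in when it is done.

```bash
mkdir -p pics; python3 - <<'E'
from station import sensors, eyes, env
import cv2, numpy as np
s=sensors.get_state(); print(s, env.grasp_offset)
for n in("scene","side","wrist"):
    im=eyes.snapshot(n); cv2.imwrite(f"pics/{n}0.png",im[...,::-1]); 
    print(n,{k:np.round(v,4).tolist() for k,v in eyes.calibration(n).items()})
E
```

```text
{'time': 0.0, 'q': array([ 1.12397527e+00,  3.20285439e-01,  1.56568117e+00, -1.11748044e-05,
        1.25739771e+00, -1.99584677e-02]), 'joint_vel': array([-0.00055829,  0.00056525,  0.00089443, -0.00094303, -0.00096474,
       -0.00090163]), 'effort': array([-6.97419200e-04, -4.12458873e+01, -2.31970274e+01,  7.26162409e-02,
        4.55393479e-02, -1.43136972e-04]), 'position': array([0.23796431, 0.52325904, 0.40392287]), 'tool_rot': array([-3.13982113e+00, -2.47350758e-05,  2.71473350e+00]), 'force': array([ 0.21833162, -0.61709   , -0.21152096]), 'wrist_torque': array([-0.04827745, -0.01664878,  0.04259799]), 'gripper_force': 0.0, 'opening': 0.9981357588455427} 0.172
scene {'camera_matrix': [[384.1666, 0.0, 276.8606], [0.0, 384.1666, 206.1438], [0.0, 0.0, 1.0]], 'R': [[0.6935, -0.7204, 0.0021], [-0.4745, -0.4589, -0.7512], [0.5421, 0.52, -0.6601]], 't': [-0.4917, 0.3125, 0.9535]}
side {'camera_matrix': [[447.8409, 0.0, 284.6923], [0.0, 447.8409, 199.0826], [0.0, 0.0, 1.0]], 'R': [[-0.9976, -0.0684, -0.0092], [-0.0361, 0.6303, -0.7755], [0.0588, -0.7733, -0.6312]], 't': [0.6256, 0.1295, 1.2525]}
wrist {'camera_matrix': [[291.6468, 0.0, 286.453], [0.0, 291.6468, 214.4765], [0.0, 0.0, 1.0]], 'mount': [[0.0013, -0.962, -0.2732, 0.0762], [1.0, 0.0014, -0.0004, -0.0011], [0.0008, -0.2732, 0.962, 0.0181], [0.0, 0.0, 0.0, 1.0]]}
```

View pics/scene0.png

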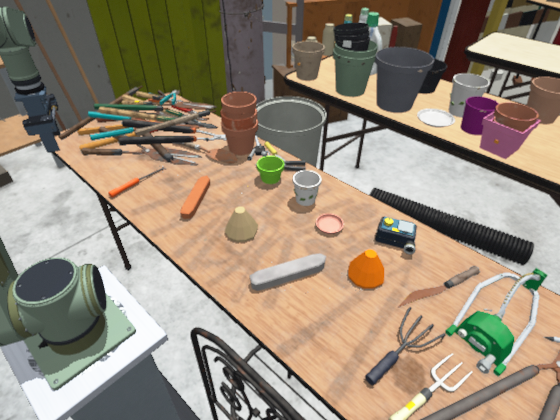

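View pics/side0.png

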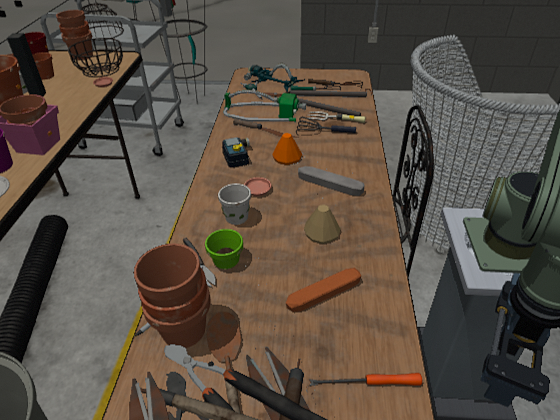

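The scene shows the grey slab at (289,271), red slab (196,196), foot (241,222), green pot (270,170), painted pot (306,188), saucer (329,224) and the orange look-alike (367,268). In the side view they are grey (330,180), red (325,289) and foot (323,222).

```bash
cat > h.py <<'E'
import cv2, numpy as np
from station import eyes, sensors
from scipy.spatial.transform import Rotation as Ro
def cam(n,s=None):
    c=eyes.calibration(n); K=np.array(c["camera_matrix"])
    if n!="wrist": return K,np.array(c["R"]),np.array(c["t"])
    M=np.array(c["mount"]); T=np.eye(4); T[:3,:3]=Ro.from_euler('xyz',s["tool_rot"]).as_matrix(); T[:3,3]=s["position"]
    W=np.linalg.inv(T@M); return K,W[:3,:3],W[:3,3]
def rays(c,uv):
    K,R,t=c; uv=np.atleast_2d(uv).astype(float)
    d=np.c_[uv,np.ones(len(uv))]@np.linalg.inv(K).T@R
    return -R.T@t, d
def onz(c,uv,z):
    o,d=rays(c,uv); return o+d*((z-o[2])/d[:,2])[:,None]
def proj(c,X):
    K,R,t=c; p=(np.atleast_2d(X)@R.T+t)@K.T; return p[:,:2]/p[:,2:]
def tri(c1,u1,c2,u2):
    A=[];b=[]
    for c,u in((c1,u1),(c2,u2)):
        o,d=rays(c,u); d=d[0]/np.linalg.norm(d[0]); P=np.eye(3)-np.outer(d,d); A.append(P); b.append(P@o)
    x=np.linalg.solve(sum(A),sum(b)); return x, max(np.linalg.norm(P@x-q) for P,q in zip(A,b))
def blob(im,box,lo,hi):
    hsv=cv2.cvtColor(im,cv2.COLOR_RGB2HSV); m=cv2.inRange(hsv,np.array(lo),np.array(hi)); k=np.zeros_like(m)
    x0,y0,x1,y1=box; k[y0:y1,x0:x1]=m[y0:y1,x0:x1]
    k=cv2.morphologyEx(k,cv2.MORPH_OPEN,np.ones((3,3)))
    n,l,st,ce=cv2.connectedComponentsWithStats(k)
    i=1+np.argmax(st[1:,4]); return (l==i).astype(np.uint8)*255
E
python3 - <<'E'
from h import *
a={n:cv2.imread(f"pics/{n}0.png") for n in("scene","side")}
P={"scene":dict(grey=(289,271),red=(196,196),foot=(241,222),foottop=(241,209)),"side":dict(grey=(330,180),red=(325,289),foot=(323,222),foottop=(323,208))}
for n in P:
    h=cv2.cvtColor(a[n],cv2.COLOR_BGR2HSV)
    for k,(u,v) in P[n].items():
        print(n,k,h[v,u],"wood",h[v+25,u-45], onz(cam(n),(u,v),.09 if k=="foottop" else .03).round(3))
z=[a["scene"][160:310,170:400],a["side"][140:310,190:420]]
out=[cv2.resize(x,None,fx=1.7,fy=1.7,interpolation=cv2.INTER_CUBIC) for x in z]
m=max(o.shape[0] for o in out); out=[cv2.copyMakeBorder(o,0,m-o.shape[0],0,0,cv2.BORDER_CONSTANT) for o in out]
cv2.imwrite("pics/crop.png",np.hstack(out))
E
```

```text
scene grey [  8   5 216] wood [ 14  95 221] [[ 0.486 -0.261  0.03 ]]
scene red [ 11 153 242] wood [ 15  95 231] [[0.505 0.185 0.03 ]]
scene foot [ 19  87 165] wood [ 14  97 224] [[ 0.525 -0.02   0.03 ]]
scene foottop [ 24  74 242] wood [ 13  91 200] [[ 0.524 -0.027  0.09 ]]
side grey [ 15  13 114] wood [ 14 112 132] [[ 0.496 -0.238  0.03 ]]
side red [ 10 180 143] wood [ 13 107 117] [[0.513 0.211 0.03 ]]
side foot [ 20 103 106] wood [ 13 108 128] [[ 0.519 -0.034  0.03 ]]
side foottop [ 19 103 144] wood [ 13  87 111] [[ 0.521 -0.026  0.09 ]]
```

View pics/crop.png

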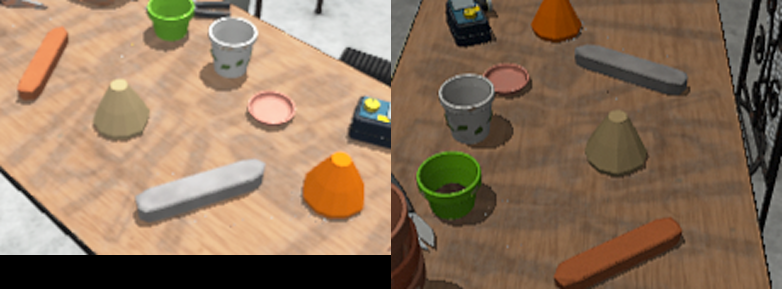

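View pics/wrist0.png

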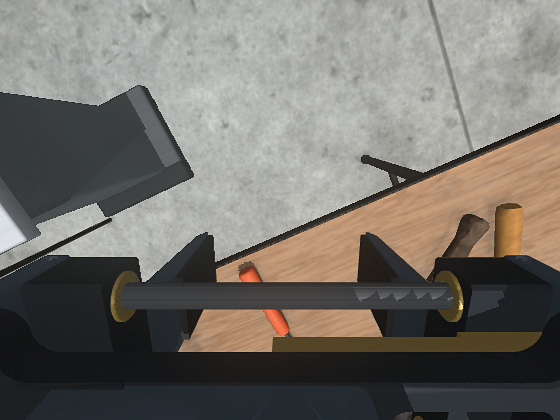

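The crop shows both slabs, the foot and its bright top clearly separated from the wood. The wrist view shows only the floor and table edge, with the fingers at (200,300) and (380,300). Next I'll measure from the masks.

```bash
cat >> h.py <<'E'
def topface(masks,cams,z,c0,half=0.17,res=0.0005):
    N=int(2*half/res); acc=np.full((N,N),255,np.uint8)
    for m,c in zip(masks,cams):
        ct=max(cv2.findContours(m,cv2.RETR_EXTERNAL,cv2.CHAIN_APPROX_NONE)[0],key=len)[:,0]
        p=(onz(c,ct,z)[:,:2]-c0+half)/res; g=np.zeros_like(acc); cv2.fillPoly(g,[p.round().astype(np.int32)],255); acc&=g
    ct=max(cv2.findContours(acc,cv2.RETR_EXTERNAL,cv2.CHAIN_APPROX_NONE)[0],key=cv2.contourArea)
    (cx,cy),(w,h),_=r=cv2.minAreaRect(ct); b=cv2.boxPoints(r)
    e=[b[1]-b[0],b[2]-b[1]]; L=max(e,key=np.linalg.norm); yaw=np.arctan2(L[1],L[0])
    return np.array([cx,cy])*res-half+c0, max(w,h)*res,min(w,h)*res,(yaw+np.pi/2)%np.pi-np.pi/2
E
python3 - <<'E'
from h import *
a={n:cv2.imread(f"pics/{n}0.png")[...,::-1].copy() for n in("scene","side")}
C={n:cam(n) for n in a}
g=[blob(a["scene"],(235,245,345,300),(0,0,60),(180,45,255)),blob(a["side"],(290,160,375,200),(0,0,40),(180,50,255))]
r=[blob(a["scene"],(170,165,220,225),(0,125,60),(13,255,255)),blob(a["side"],(275,260,375,315),(0,145,40),(13,255,255))]
c=[C["scene"],C["side"]]
for nm,m,c0,zs in(("grey",g,(.49,-.25),(.029,.034,.039)),("red",r,(.51,.2),(.025,.03,.035))):
    print(nm,[int((k>0).sum()) for k in m])
    for z in zs: print(z,[np.round(v,4) for v in topface(m,c,z,np.array(c0))])
    # height: long-axis extremes triangulated
    ex=[]
    for k in m:
        p=np.argwhere(k>0)[:,::-1]; ex.append((p[p[:,0].argmin()],p[p[:,0].argmax()]))
    print(ex)
    for i,j in((0,1),(1,0)): print(tri(c[0],ex[0][i],c[1],ex[1][j]))
# foot top: bright blob
h=cv2.cvtColor(a["scene"],cv2.COLOR_RGB2HSV)[195:240,222:262,2]; print(h[5:22:1,8:30:1])
h=cv2.cvtColor(a["side"],cv2.COLOR_RGB2HSV)[200:222,312:336,2]; print(h)
E
```

```text
grey [1426, 961]
0.029 [array([ 0.4951, -0.2545]), np.float64(0.2252), np.float64(0.0509), np.float32(-0.4289)]
0.034 [array([ 0.493 , -0.2519]), np.float64(0.2221), np.float64(0.0403), np.float32(-0.4294)]
0.039 [array([ 0.4916, -0.2501]), np.float64(0.2175), np.float64(0.0302), np.float32(-0.4294)]
[(array([250, 275]), array([325, 256])), (array([298, 168]), array([363, 183]))]
(array([ 0.39382132, -0.20439898,  0.04708016]), np.float64(0.0008701112556844542))
(array([ 0.60100681, -0.29825303,  0.02937836]), np.float64(0.0019960338886513196))
red [606, 1486]
0.025 [array([0.5151, 0.2004]), np.float64(0.2089), np.float64(0.0472), np.float32(0.5736)]
0.03 [array([0.5135, 0.1996]), np.float64(0.1992), np.float64(0.0406), np.float32(0.5721)]
0.035 [array([0.5122, 0.1991]), np.float64(0.1903), np.float64(0.0344), np.float32(0.5734)]
[(array([180, 210]), array([209, 179])), (array([286, 301]), array([360, 274]))]
(array([0.42432515, 0.16088293, 0.03347974]), np.float64(0.0007050181419212498))
(array([0.6064905 , 0.2433021 , 0.01628248]), np.float64(0.0007040824295579772))
[[204 203 201 2
[... 3089 characters left out ...]
08 108 109 112 112 113 111 111 111 111 106 104 102  99  93  93  95
   87  78  76  79 110 111]
 [107 108 107 111 111 113 113 111 110 111 112 107 103 100  98  93  92  95
   91  80  77  73 102 113]
 [107 107 110 112 111 112 112 111 110 112 111 107 103  99  99  95  92  91
   94  86  79  77  82 117]
 [109 107 111 113 112 112 111 112 110 111 113 107 104  99  97  97  93  92
   94  91  81  78  72 115]
 [108 107 110 111 112 113 112 111 110 111 112 106 103  99  99  95  92  93
   92  96  85  78  77  88]
 [107 111 112 113 111 113 112 111 110 110 112 107 101  97  98  97  93  91
   93  95  89  79  78  68]
 [109 112 112 111 113 113 112 110 112 111 112 107  99  98  99  98  93  92
   92  94  92  80  78  70]]
```

```bash
python3 - <<'E'
from h import *
a=cam("scene"),cam("side")
print("foottop",tri(a[0],(239.4,209.6),a[1],(322.8,207.9)))
# pot rims / saucer / orange top centres read off the pictures
for n,u,v,z in(("green",(270,163),(225,243),.07),("painted",(306,178),(235,195),.097),("saucer",(329,224),(259,187),.018),("orange",(370,251),(289,137),.09)):
    print(n,np.round(tri(a[0],u,a[1],v)[0],3),onz(a[0],u,z).round(3),onz(a[1],v,z).round(3))
E
```

```text
foottop (array([ 0.52056297, -0.02528926,  0.08971851]), np.float64(0.001360463746742842))
green [0.778 0.103 0.067] [[0.778 0.1   0.07 ]] [[0.776 0.107 0.07 ]]
painted [ 0.776 -0.069  0.091] [[ 0.772 -0.073  0.097]] [[ 0.773 -0.06   0.097]]
saucer [ 0.726 -0.214  0.011] [[ 0.721 -0.218  0.018]] [[ 0.724 -0.204  0.018]]
orange [ 0.644 -0.404  0.09 ] [[ 0.652 -0.404  0.09 ]] [[ 0.639 -0.397  0.09 ]]
```

```bash
python3 -m inch '[[-0.0395,-0.043,0,0,0,0,1],[-0.0395,-0.043,0,0,0,0,1],[-0.0395,-0.043,0,0,0,0,1],[-0.0395,-0.043,0,0,0,0,1],[-0.0395,-0.043,0,0,0,0,1],[-0.0395,-0.043,0,0,0,0,1],[-0.0395,-0.043,0,0,0,0,1],[-0.0395,-0.043,0,0,0,0,1],[-0.0395,-0.043,0,0,0,0,1],[-0.0395,-0.043,0,0,0,0,1],[-0.0395,-0.043,0,0,0,0,1],[-0.0395,-0.043,0,0,0,0,1],[-0.0395,-0.043,0,0,0,0,1],[-0.0395,-0.043,0,0,0,0,1],[0,0,0,0,0,0,1]]'
python3 - <<'E'
from h import *
s=sensors.get_state(); im=eyes.snapshot("wrist"); cv2.imwrite("pics/w1.png",im[...,::-1]); print(s)
E
```

```text
time: 2.02
position: [0.4929, -0.2568, 0.4037]
tool_rot: [-3.141, -0.0, 2.711]
force: [0.2, 0.4, 0.4]
opening: 0.998
gripper_force: 0.0
{'time': 2.025, 'q': array([-5.00776059e-01,  2.90156235e-01,  1.61027984e+00, -5.39981200e-04,
        1.24142460e+00, -1.64048714e+00]), 'joint_vel': array([ 0.05001422, -0.0428849 ,  0.06734888,  0.03439212,  0.03147358,
        0.01787486]), 'effort': array([ -1.42819259, -38.39676619, -24.10178125,  -0.30754695,
        -0.20584262,  -0.13310552]), 'position': array([ 0.49292275, -0.25675648,  0.40367328]), 'tool_rot': array([-3.14110165e+00, -3.02986892e-04,  2.71068205e+00]), 'force': array([0.19397363, 0.39225719, 0.4131488 ]), 'wrist_torque': array([ 0.0448843 , -0.01681892, -0.0465242 ]), 'gripper_force': 0.0, 'opening': 0.9982603541495532}
```

View pics/w1.png

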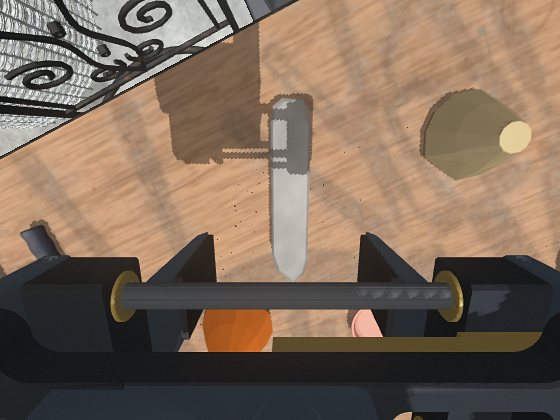

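The wrist view shows the whole grey slab, from (290,96) to (291,280) with edges near columns 272 and 308, and the foot top at (515,137).

```bash
python3 - <<'E'
from h import *
im=cv2.imread("pics/w1.png")[...,::-1].copy()
s=dict(position=[0.4929,-0.25676,0.40367],tool_rot=[-3.1411,-.0003,2.71068]); w=cam("wrist",s)
h=cv2.cvtColor(im,cv2.COLOR_RGB2HSV)
for v in (120,140,190,220,250): print(v,"S",h[v,262:320:2,1].tolist())
print("col V",h[86:104,290,1],h[272:286,291,1])
m=blob(im,(495,115,540,160),(15,20,215),(35,120,255)); M=cv2.moments(m,True); f=(M["m10"]/M["m00"],M["m01"]/M["m00"]); print("foot px",f,M["m00"])
print("foot",onz(w,f,.09),tri(w,f,cam("scene"),(239.4,209.6)),tri(w,f,cam("side"),(322.8,207.9)))
p=np.argwhere(m>0)[:,::-1]; q=onz(w,p,.09); print(np.ptp(q,axis=0))
for z in(.034,0): print(onz(w,[(290,96),(291,280),(272,190),(308,190)],z).round(4).tolist())
c0,d=np.array([.493,-.252]),np.array([np.cos(-.43),np.sin(-.43)])
E
```

```text
120 S [88, 93, 97, 95, 95, 15, 13, 15, 13, 14, 12, 12, 18, 21, 19, 21, 21, 18, 16, 18, 19, 18, 21, 20, 90, 96, 95, 94, 91]
140 S [89, 88, 90, 90, 70, 14, 11, 13, 14, 15, 14, 13, 12, 17, 19, 21, 19, 19, 21, 16, 18, 18, 18, 19, 88, 99, 99, 100, 103]
190 S [100, 100, 101, 101, 98, 10, 15, 14, 12, 12, 12, 13, 12, 12, 13, 14, 14, 11, 14, 15, 15, 13, 14, 30, 79, 74, 78, 80, 83]
220 S [98, 100, 101, 103, 100, 16, 12, 14, 11, 12, 14, 11, 12, 13, 11, 11, 13, 12, 12, 12, 16, 14, 13, 92, 102, 104, 104, 102, 99]
250 S [99, 96, 95, 94, 91, 31, 15, 13, 13, 15, 16, 14, 15, 14, 14, 15, 14, 14, 12, 12, 13, 13, 12, 95, 89, 88, 88, 89, 87]
col V [76 80 83 87 89 90 94 94 95 93 93 96 66 19 15 16 17 21] [12 13 13 15 15 15 15 13 33 65 40 19 17 16]
foot px (515.1827676240209, 136.90992167101828) 766.0
foot [[ 0.52068342 -0.02474388  0.09      ]] (array([ 0.52225329, -0.02136282,  0.08516633]), np.float64(8.481536692118146e-05)) (array([ 0.52117316, -0.02511137,  0.09048034]), np.float64(0.0006322692802641025))
[3.02282539e-02 3.00025665e-02 1.11022302e-16]
[[0.3895, -0.2066, 0.034], [0.5991, -0.3003, 0.034], [0.478, -0.2709, 0.034], [0.4963, -0.2309, 0.034]]
[[0.3863, -0.2047, 0.0], [0.6161, -0.3074, 0.0], [0.4833, -0.2753, 0.0], [0.5034, -0.2314, 0.0]]
```

```bash
cat > ft.py <<'E'
import sys,numpy as np
from h import *
F=[];T=[]
for i in range(int(sys.argv[1])):
    s=sensors.get_state(); F.append(s["force"]); T.append(s["wrist_torque"]); eyes.snapshot("wrist")
F,T=np.array(F),np.array(T)
print("t",s["time"],"F",F.mean(0).round(3),"sd",F.std(0).round(2),"T",T.mean(0).round(4),"sd",T.std(0).round(3),"pos",s["position"].round(4),s["tool_rot"].round(3),"open",round(s["opening"],3),"q6",s["q"][5].round(2))
E
python3 -m inch '[[-0.0012,0.0036,0.052,0,0,-0.01,1],[0,0,0.052,0,0,0,1],[0,0,0.052,0,0,0,1],[0,0,0.052,0,0,0,1],[0,0,0,0,0,0,1],[0,0,0,0,0,0,1]]' 60
python3 ft.py 16
```

```text
time: 2.82
position: [0.4947, -0.2496, 0.197]
tool_rot: [3.141, -0.001, 2.726]
force: [0.0, 0.8, 0.6]
opening: 1.0
gripper_force: 0.0
t 3.575 F [ 0.183  0.031 -0.101] sd [0.36 0.42 0.49] T [ 0.0003  0.0101 -0.0074] sd [0.033 0.029 0.027] pos [ 0.4948 -0.2508  0.1967] [ 3.142 -0.     2.725] open 1.0 q6 -1.64
```

```bash
python3 -m inch '[[0,0,0,0,0,0,0],[0,0,0,0,0,0,0],[0,0,0,0,0,0,0],[0,0,0,0,0,0,0],[0,0,0,0,0,0,0],[0,0,-0.02,0,0,0,0],[0,0,-0.02,0,0,0,0],[0,0,0,0,0,0,0],[0,0,0,0,0,0,0]]' 60
python3 ft.py 20
```

```text
time: 4.75
position: [0.4943, -0.2504, 0.2356]
tool_rot: [3.141, -0.002, 2.725]
force: [-0.6, -0.1, -5.2]
opening: 0.5
gripper_force: 59.9
t 5.7 F [ 0.038  0.008 -5.112] sd [0.49 0.47 0.43] T [-0.0119 -0.0141  0.0045] sd [0.027 0.028 0.027] pos [ 0.4948 -0.2507  0.2367] [3.142 0.    2.725] open 0.498 q6 -1.64
```

```bash
python3 -m inch '[[0,0,-0.028,0,0,0,0],[0,0,-0.028,0,0,0,0],[0,0,-0.028,0,0,0,0],[0.0104,0.0362,0,0,0,0,0],[0.0104,0.0362,0,0,0,0,0],[0.0104,0.0362,0,0,0,0,0],[0.0104,0.0362,0,0,0,0,0],[0.0104,0.0362,0,0,0,0,0],[0.0104,0.0362,0,0,0,0,0],[0,0,0,0,0,0,0],[0,0,0,0,0,0,0],[0,0,0,0,0,0,0]]' 60
python3 ft.py 24
```

```text
time: 7.25
position: [0.5255, -0.0277, 0.3207]
tool_rot: [-3.141, -0.0, 2.724]
force: [-0.5, 0.2, -4.8]
opening: 0.496
gripper_force: 59.9
t 8.4 F [-8.900e-02 -4.000e-03 -5.017e+00] sd [0.45 0.48 0.42] T [-0.0071 -0.0241 -0.0023] sd [0.027 0.026 0.034] pos [ 0.5257 -0.0268  0.3207] [3.142 0.    2.725] open 0.501 q6 -1.23
```

```bash
python3 -m inch '[[0,0,0.015,0,0,0,0],[0,0,0.015,0,0,0,0],[0,0,0.002,0,0,0,0],[0,0,0.001,0,0,0,0],[0,0,0,0,0,0,0]]' 60; python3 ft.py 4
```

```text
time: 9.07
position: [0.5258, -0.0269, 0.2879]
tool_rot: [3.141, 0.0, 2.725]
force: [0.2, 0.8, -5.3]
opening: 0.503
gripper_force: 59.9
t 9.225 F [ 0.083  0.525 -5.047] sd [0.37 0.31 0.38] T [-0.0329 -0.0284  0.0013] sd [0.043 0.018 0.028] pos [ 0.5258 -0.0269  0.2881] [3.141e+00 1.000e-03 2.725e+00] open 0.5 q6 -1.23
```

```bash
python3 -m inch '[[0,0,0.001,0,0,0,0],[0,0,0.001,0,0,0,0],[0,0,0,0,0,0,0]]' 60; python3 ft.py 6
```

```text
time: 9.65
position: [0.5257, -0.0268, 0.2867]
tool_rot: [3.141, 0.001, 2.725]
force: [-2.9, 0.5, 4.5]
opening: 0.501
gripper_force: 59.9
t 9.9 F [-2.837  0.109  5.405] sd [0.32 0.39 0.46] T [ 0.0159  0.5573 -0.0171] sd [0.012 0.02  0.038] pos [ 0.5257 -0.0268  0.2867] [3.141e+00 1.000e-03 2.725e+00] open 0.5 q6 -1.23
```

```bash
python3 -m inch '[[0,0,-0.0008,0,0,0,0],[0,0,0,0,0,0,0],[0,0,0,0,0,0,0.56],[0,0,0,0,0,0,0.6],[0,0,0,0,0,0,0.65],[0,0,0,0,0,0,0.65],[0,0,0,0,0,0,0.65]]' 60; python3 - <<'E'
from h import *
a=[eyes.snapshot(n)[150:270] for n in("scene","side")]
cv2.imwrite("pics/rel.png",cv2.resize(np.vstack([a[0][:,150:400],a[1][:,210:460]]),None,fx=2.4,fy=2.4)[...,::-1])
E
```

```text
time: 10.82
position: [0.5257, -0.0268, 0.2865]
tool_rot: [3.141, 0.0, 2.725]
force: [0.3, -0.3, -0.4]
opening: 0.654
gripper_force: 0.0
```

View pics/rel.png

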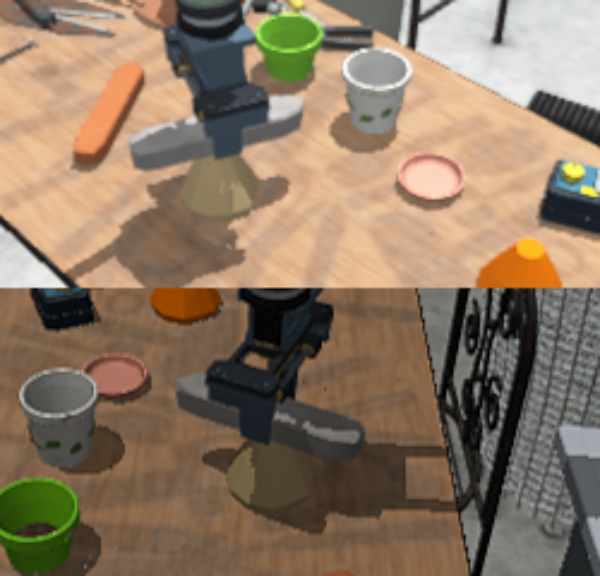

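The picture shows the grey slab lying level on the foot in both views, with the fingers open beside it. Next I'll raise the arm and go to the red slab.

```bash
python3 -m inch '[[0,0,-0.036,0,0,0,0.65],[0,0,-0.04,0,0,0,0.65],[0,0,-0.04,0,0,0,1],[0.0206,0.0404,0,0,0,0,1],[0.0206,0.0404,0,0,0,0,1],[0.0206,0.0404,0,0,0,0,1],[0.0206,0.0404,0,0,0,0,1],[0.0206,0.0404,0,0,0,0,1],[0,0,0,0,0,0.185,1],[0,0,0,0,0,0.185,1],[0,0,0,0,0,0.185,1],[0,0,0,0,0,0.185,1],[0,0,0,0,0,0.185,1],[0,0,0,0,0,0.185,1],[0,0,0,0,0,0.185,1],[0,0,0,0,0,0.185,1],[0,0,0,0,0,0.185,1],[0,0,0,0,0,0.185,1],[0,0,0,0,0,0.185,1],[0,0,0,0,0,0.118,1]]' 60; python3 -m inch '[[0,0,0,0,0,0,1],[0,0,0,0,0,0,1]]'
python3 - <<'E'
from h import *
s=sensors.get_state(); im=eyes.snapshot("wrist"); cv2.imwrite("pics/w2.png",im[...,::-1]); print(s["position"].tolist(),s["tool_rot"].tolist(),s["q"])
E
```

```text
time: 13.42
position: [0.5132, 0.1995, 0.4025]
tool_rot: [-3.142, 0.0, 0.568]
force: [-0.2, 0.5, -0.9]
opening: 0.998
gripper_force: 0.0
time: 13.68
position: [0.5132, 0.1996, 0.4025]
tool_rot: [-3.142, -0.0, 0.573]
force: [-0.1, -0.5, -0.1]
opening: 1.002
gripper_force: 0.0
[0.5132296836013782, 0.1995625848314265, 0.4025314838467528] [-3.141521378531807, -1.0855722759828268e-05, 0.5734836034911148] [3.49941688e-01 2.82795278e-01 1.62378933e+00 7.61615970e-05
 1.23501326e+00 1.34722931e+00]
```

View pics/w2.png

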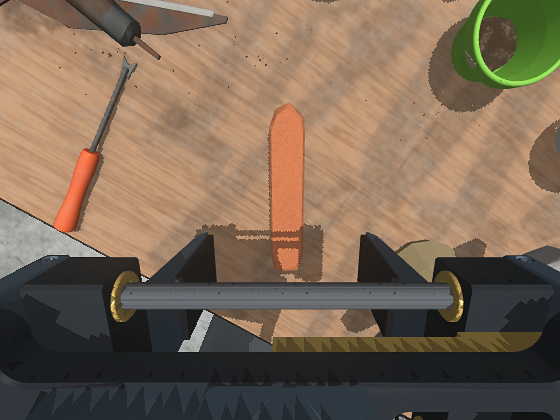

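Red slab seen from (288,103) to (287,270), with edges at about columns 270 and 304. I expected the grey slab near the lower right, so I'll check where it should project and verify in the fixed views.

```bash
python3 - <<'E'
from h import *
s=dict(position=[0.51323,0.19956,0.40253],tool_rot=[-3.14152,0,0.57348]); w=cam("wrist",s)
im=cv2.imread("pics/w2.png")[...,::-1].copy(); m=blob(im,(230,90,340,280),(0,125,40),(13,255,255))
r=np.where(m.any(1))[0]; c=[np.where(m[v]>0)[0][[0,-1]] for v in (150,190,220)]; print(r[[0,-1]],c)
print(onz(w,[(288,r[0]),(287,r[-1])]+[(np.mean(k),v) for k,v in zip(c,(150,190,220))],.03).round(4).tolist())
for k in c: print(np.ptp(k))
d=np.array([np.cos(2.725),np.sin(2.725),0]); P=np.array([.5207,-.0249,.124])
print("grey proj wrist",proj(w,[P-.115*d,P,P+.115*d,[.5207,-.0249,.09],[.5207,-.0249,0]]).round())
a=[eyes.snapshot(n)[150:270] for n in("scene","side")]
cv2.imwrite("pics/chk.png",cv2.resize(np.vstack([a[0][:,150:400],a[1][:,210:460]]),None,fx=2.4,fy=2.4)[...,::-1])
E
```

```text
[103 270] [array([269, 304]), array([270, 303]), array([270, 302])]
[[0.6057, 0.2555, 0.03], [0.4296, 0.1426, 0.03], [0.5608, 0.2284, 0.03], [0.5203, 0.2022, 0.03], [0.4875, 0.1816, 0.03]]
35
33
32
grey proj wrist [[579. 269.]
 [470. 324.]
 [373. 373.]
 [452. 305.]
 [418. 270.]]
```

View pics/chk.png

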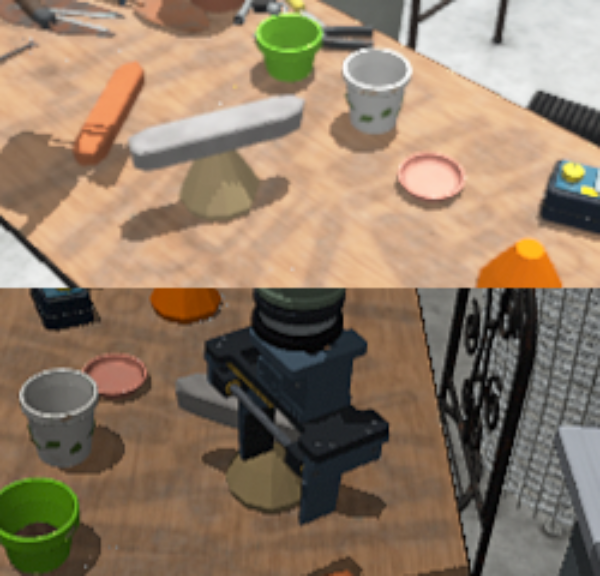

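Grey stays level on the foot by itself. Now to grasp the red slab at its middle and feel it.

```bash
python3 -m inch '[[0.0042,0.0018,0.05,0,0,0,1],[0,0,0.05,0,0,0,1],[0,0,0.05,0,0,0,1],[0,0,0.05,0,0,0,1],[0,0,0.0065,0,0,0,1],[0,0,0,0,0,0,0],[0,0,0,0,0,0,0],[0,0,0,0,0,0,0],[0,0,0,0,0,0,0],[0,0,0,0,0,0,0],[0,0,-0.02,0,0,0,0],[0,0,-0.02,0,0,0,0],[0,0,0,0,0,0,0],[0,0,0,0,0,0,0]]' 60
python3 ft.py 20
```

```text
time: 15.58
position: [0.5172, 0.2001, 0.235]
tool_rot: [-3.141, 0.002, 0.572]
force: [0.1, 0.5, -4.7]
opening: 0.46
gripper_force: 60.0
t 16.525 F [-0.094 -0.06  -4.633] sd [0.37 0.53 0.44] T [-0.0102  0.0236 -0.0002] sd [0.024 0.026 0.028] pos [0.5178 0.2003 0.2361] [-3.142 -0.     0.572] open 0.459 q6 1.35
```

```bash
python3 - <<'E'
from h import *
a=[eyes.snapshot("scene")[120:260,130:320],eyes.snapshot("side")[220:360,240:430]]
cv2.imwrite("pics/redlift.png",cv2.resize(np.hstack(a),None,fx=2.1,fy=2.1)[...,::-1])
E
```

```text
(no output)
```

View pics/redlift.png

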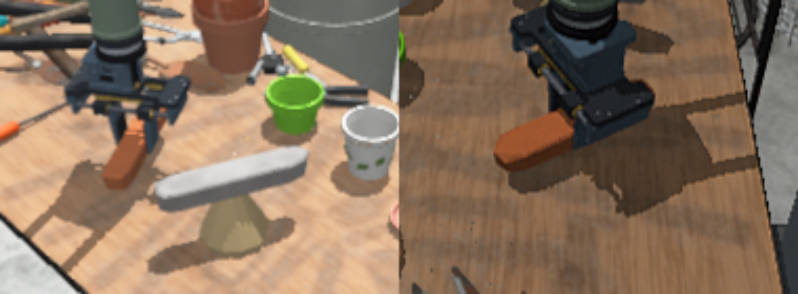

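The picture shows the red slab held, its near end at about (112,178) in the scene crop and its far end at about (505,160) in the side crop. Tilt is hard to judge by eye, so I'll measure it by casting end rays onto the slab's vertical plane.

```bash
python3 - <<'E'
from h import *
c=np.array([.5178,.2003]); d=np.array([np.cos(.572),np.sin(.572)]); n=np.array([-d[1],d[0]])
for nm in("scene","side"):
    im=eyes.snapshot(nm); m=blob(im,(170,150,230,230) if nm=="scene" else (275,250,345,315),(0,125,30),(14,255,255)); k=cam(nm)
    ct=max(cv2.findContours(m,0,1)[0],key=len)[:,0]
    o,r=rays(k,ct)
    t=((np.append(c,0)-o)[:2]@n)/(r[:,:2]@n); X=o+r*t[:,None]   # onto vertical mid plane of slab
    u=(X[:,:2]-c)@d; i=np.argsort(u)
    print(nm,m.sum()//255,[(round(u[j],3),round(X[j,2],3)) for j in i[::max(1,len(i)//22)]])
    # expected level corners, bottom .04 top .07
    e=-.104 if nm=="scene" else .104
    for z in(.04,.07): print(z,proj(k,[[*(c+e*d+s*.0*n),z] for s in(0,)]).round(1).tolist())
    print("extent px",ct.min(0),ct.max(0), ct[i[0]],ct[i[-1]])
E
```

```text
scene 422 [(np.float64(-0.131), np.float64(0.084)), (np.float64(-0.129), np.float64(0.09)), (np.float64(-0.127), np.float64(0.076)), (np.float64(-0.119), np.float64(0.094)), (np.float64(-0.112), np.float64(0.051)), (np.float64(-0.106), np.float64(0.046)), (np.float64(-0.094), np.float64(0.094)), (np.float64(-0.087), np.float64(0.029)), (np.float64(-0.077), np.float64(0.093)), (np.float64(-0.068), np.float64(0.094)), (np.float64(-0.059), np.float64(0.095)), (np.float64(-0.057), np.float64(0.101)), (np.float64(-0.041), np.float64(0.097)), (np.float64(-0.039), np.float64(0.01)), (np.float64(-0.03), np.float64(0.101)), (np.float64(-0.021), np.float64(0.008)), (np.float64(-0.012), np.float64(0.005)), (np.float64(-0.002), np.float64(0.006)), (np.float64(0.009), np.float64(0.006)), (np.float64(0.018), np.float64(0.03)), (np.float64(0.019), np.float64(0.034)), (np.float64(0.021), np.float64(0.037)), (np.float64(0.022), np.float64(0.04)), (np.float64(0.023), np.float64(0.044)), (np.float64(0.025), np.float64(0.047)), (np.float64(0.026), np.float64(0.076))]
0.04 [[184.5, 209.9]]
0.07 [[183.0, 
[... 459 characters left out ...]
0.014)), (np.float64(0.04), np.float64(0.014)), (np.float64(0.046), np.float64(0.013)), (np.float64(0.052), np.float64(0.013)), (np.float64(0.057), np.float64(0.013)), (np.float64(0.063), np.float64(0.012)), (np.float64(0.069), np.float64(0.016)), (np.float64(0.075), np.float64(0.019)), (np.float64(0.08), np.float64(0.019)), (np.float64(0.086), np.float64(0.022)), (np.float64(0.091), np.float64(0.095)), (np.float64(0.097), np.float64(0.095)), (np.float64(0.102), np.float64(0.091)), (np.float64(0.105), np.float64(0.082)), (np.float64(0.105), np.float64(0.053)), (np.float64(0.107), np.float64(0.069))]
0.04 [[286.3, 299.4]]
0.07 [[286.2, 291.2]]
extent px [285 272] [322 301] [322 289] [285 293]
```

Its top edge stays at 0.092–0.095 from u = 0.02 to 0.10, so the red slab hangs level. Weight is 4.6 N and the balance point is about 5.5 mm towards tool +x. Next I'll carry it over the stack and turn it crosswise.

```bash
python3 -m inch '[[0,0,-0.043,0,0,0,0],[0,0,-0.043,0,0,0,0],[0,0,-0.043,0,0,0,0],[-0.0207,0.0323,0,0,0,0,0],[-0.0207,0.0323,0,0,0,0,0],[-0.0207,0.0323,0,0,0,0,0],[-0.0207,0.0323,0,0,0,0,0],[-0.0207,0.0323,0,0,0,0,0],[-0.0207,0.0323,0,0,0,0,0],[0,0,0,0,0,-0.1455,0],[0,0,0,0,0,-0.1455,0],[0,0,0,0,0,-0.1455,0],[0,0,0,0,0,-0.1455,0],[0,0,0,0,0,0,0],[0,0,0,0,0,0,0],[0,0,0,0,0,0,0]]' 60
python3 ft.py 30
```

```text
time: 18.77
position: [0.5181, -0.0299, 0.365]
tool_rot: [-3.141, -0.0, 1.153]
force: [0.3, 0.7, -4.8]
opening: 0.46
gripper_force: 60.0
t 20.225 F [-0.028 -0.059 -4.683] sd [0.62 0.41 0.58] T [0.0325 0.0304 0.001 ] sd [0.026 0.025 0.029] pos [ 0.5182 -0.0298  0.365 ] [-3.142 -0.     1.154] open 0.457 q6 0.34
```

```bash
python3 ft.py 16; python3 -m inch '[[0,0,0,0,0,0,0],[0,0,0,0,0,0,0],[0,0,0,0,0,0,0]]' >/dev/null; python3 - <<'E'
from h import *
s=sensors.get_state();print(s["wrist_torque"],s["force"],s["effort"].round(3))
a=[eyes.snapshot("scene")[100:250,150:350],eyes.snapshot("side")[130:280,230:430]]
cv2.imwrite("pics/redhover.png",cv2.resize(np.hstack(a),None,fx=2,fy=2)[...,::-1])
E
```

```text
t 21.025 F [ 0.043  0.    -4.538] sd [0.41 0.41 0.4 ] T [0.0162 0.049  0.0015] sd [0.029 0.025 0.022] pos [ 0.5182 -0.0299  0.365 ] [-3.142 -0.     1.154] open 0.457 q6 0.34
[-0.004622    0.04658368  0.00097638] [-0.33663839 -0.28344184 -4.84551476] [ 0.0000e+00 -3.9075e+01 -2.3516e+01 -3.3000e-02  5.2000e-02  0.0000e+00]
```

View pics/redhover.png

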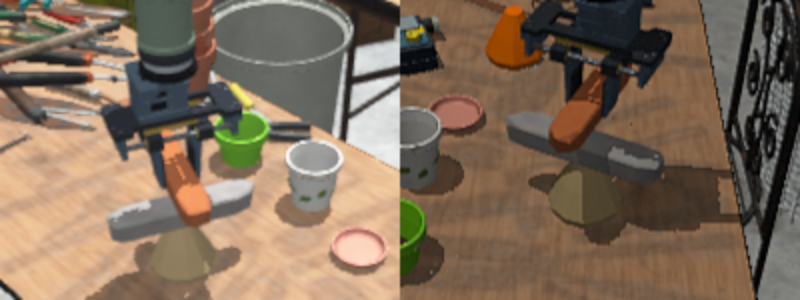

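The picture shows the red slab held crosswise over the grey slab, but its tilt needs measuring. I'll compare its edges with the projected corners of a level slab.

```bash
python3 - <<'E'
from h import *
c=np.array([.5182,-.0299]); d=np.array([np.cos(1.154),np.sin(1.154)]); n=np.array([-d[1],d[0]])
for nm in("scene","side"):
    im=eyes.snapshot(nm); m=blob(im,(220,150,265,220) if nm=="scene" else (300,150,345,210),(0,115,30),(14,255,255)); k=cam(nm)
    ct=max(cv2.findContours(m,0,1)[0],key=len)[:,0]; print(nm,"obs",ct.min(0),ct.max(0))
    for z in(.169,.199): print(z,[(e,s,proj(k,[[*(c+e*d+s*n),z]]).round(1).tolist()[0]) for e in(-.104,-.078,.078,.105) for s in(-.021,.021) if (abs(e)<.1)] ,[proj(k,[[*(c+e*d),z]]).round(1).tolist()[0] for e in(-.104,.105)])
    h=cv2.approxPolyDP(ct,1.5,True)[:,0].tolist(); print(h)
E
```

```text
scene obs [231 170] [254 213]
0.169 [(-0.078, -0.021, [254.6, 204.7]), (-0.078, 0.021, [240.0, 208.5]), (0.078, -0.021, [237.2, 173.4]), (0.078, 0.021, [223.9, 176.5])] [[250.5, 212.5], [228.0, 170.1]]
0.199 [(-0.078, -0.021, [254.1, 196.3]), (-0.078, 0.021, [239.3, 200.1]), (0.078, -0.021, [236.6, 165.3]), (0.078, 0.021, [223.0, 168.4])] [[250.0, 204.1], [227.2, 162.0]]
[[232, 171], [233, 194], [241, 209], [248, 213], [254, 210], [254, 199], [238, 170]]
side obs [305 162] [331 205]
0.169 [(-0.078, -0.021, [329.8, 167.5]), (-0.078, 0.021, [343.7, 171.4]), (0.078, -0.021, [305.7, 198.6]), (0.078, 0.021, [320.6, 203.3])] [[340.3, 164.7], [308.6, 207.0]]
0.199 [(-0.078, -0.021, [330.4, 158.6]), (-0.078, 0.021, [344.5, 162.5]), (0.078, -0.021, [306.0, 189.4]), (0.078, 0.021, [321.1, 194.1])] [[341.0, 155.9], [308.9, 197.7]]
[[330, 163], [322, 162], [324, 167], [309, 185], [305, 193], [305, 202], [308, 205], [319, 203], [329, 191], [331, 178]]
```

It is level: the expected tips at (250,212) and (309,207) were observed at rows 213 and 205. The red balance point averages about +2 mm, which is well within the support. Now to lower it.

```bash
python3 -m inch '[[0.003,0,0.014,0,0,0,0],[0,0,0.014,0,0,0,0],[0,0,0.014,0,0,0,0],[0,0,0.0015,0,0,0,0],[0,0,0.0005,0,0,0,0],[0,0,0,0,0,0,0]]' 60; python3 -m inch '[[0,0,0.0005,0,0,0,0],[0,0,0,0,0,0,0]]'; python3 ft.py 4
```

```text
time: 22.4
position: [0.5191, -0.0271, 0.3218]
tool_rot: [-3.141, 0.0, 1.154]
force: [-3.4, -0.1, 7.1]
opening: 0.456
gripper_force: 60.0
time: 22.65
position: [0.5191, -0.0271, 0.3218]
tool_rot: [-3.142, 0.0, 1.154]
force: [-4.2, -0.1, 9.0]
opening: 0.453
gripper_force: 60.0
t 22.8 F [-4.34   0.473  9.762] sd [0.41 0.41 0.46] T [0.0372 0.9674 0.0103] sd [0.031 0.018 0.011] pos [ 0.5191 -0.0271  0.3218] [-3.141  0.     1.154] open 0.457 q6 0.34
```

```bash
python3 -m inch '[[0,0,-0.001,0,0,0,0],[0,0,0,0,0,0,0],[0,0,0,0,0,0,0]]'; python3 -m inch '[[0,0,0,0,0,0,0.48],[0,0,0,0,0,0,0.52],[0,0,0,0,0,0,0.56],[0,0,0,0,0,0,0.6],[0,0,0,0,0,0,0.62],[0,0,0,0,0,0,0.62],[0,0,0,0,0,0,0.62],[0,0,0,0,0,0,0.62]]'; python3 - <<'E'
from h import *
for nm in("scene","side"):
    im=eyes.snapshot(nm); m=blob(im,(220,150,265,250) if nm=="scene" else (300,150,345,240),(0,115,30),(14,255,255)); k=cam(nm)
    ct=max(cv2.findContours(m,0,1)[0],key=len)[:,0]; print(nm,cv2.approxPolyDP(ct,1.5,True)[:,0].tolist())
    c=np.array([.5191,-.0271]); d=np.array([np.cos(1.154),np.sin(1.154)])
    print([proj(k,[[*(c+e*d),.124]]).round(1).tolist()[0] for e in(-.104,.105)])
E
```

```text
time: 23.22
position: [0.5192, -0.0271, 0.3218]
tool_rot: [-3.141, 0.0, 1.154]
force: [-3.8, 0.6, 5.2]
opening: 0.457
gripper_force: 60.0
time: 24.22
position: [0.5194, -0.0271, 0.3216]
tool_rot: [3.142, -0.0, 1.154]
force: [0.1, 0.5, -0.1]
opening: 0.623
gripper_force: 0.0
scene [[237, 184], [233, 187], [232, 196], [245, 249], [257, 249], [258, 242], [246, 188]]
[[250.7, 223.8], [228.8, 181.2]]
side [[318, 176], [320, 191], [331, 194], [333, 185], [331, 180]]
[[338.9, 178.1], [307.8, 221.0]]
```

The red slab's near end has dropped to row 249, where I expected 224, so it is tipping. I'll close on it again now.

```bash
python3 -m inch '[[0,0,0,0,0,0,0],[0,0,0,0,0,0,0],[0,0,0,0,0,0,0]]' 60; python3 - <<'E'
from h import *
s=sensors.get_state(); print(s["time"],s["force"],s["wrist_torque"],s["opening"])
for nm in("scene","side"):
    im=eyes.snapshot(nm); cv2.imwrite(f"pics/t_{nm}.png",im[...,::-1]); k=cam(nm)
    m=blob(im,(180,120,300,290) if nm=="scene" else (280,130,380,260),(0,115,30),(14,255,255))
    ct=max(cv2.findContours(m,0,1)[0],key=len)[:,0]; print(nm,"red",cv2.approxPolyDP(ct,1.5,True)[:,0].tolist())
    m=blob(im,(190,170,300,260) if nm=="scene" else (270,160,380,230),(0,0,60 if nm=="scene" else 40),(180,40,255))
    ct=max(cv2.findContours(m,0,1)[0],key=len)[:,0]; print(nm,"grey",cv2.approxPolyDP(ct,2,True)[:,0].tolist())
E
```

```text
time: 24.7
position: [0.5194, -0.0271, 0.3215]
tool_rot: [3.142, -0.0, 1.154]
force: [-0.4, 0.0, -0.9]
opening: 0.453
gripper_force: 60.0
24.7 [-4.35877296e-01  5.60948067e-04 -8.68299015e-01] [-0.03536677  0.07247339  0.03118156] 0.4529844256788407
scene red [[237, 184], [233, 188], [233, 198], [242, 241], [246, 251], [253, 253], [257, 251], [258, 242], [247, 191], [244, 186]]
scene grey [[233, 205], [229, 199], [211, 203], [204, 207], [206, 218], [213, 220], [234, 215]]
side red [[378, 170], [374, 169], [372, 172], [367, 168], [367, 165], [364, 165], [360, 176], [363, 174], [368, 175], [373, 183], [362, 188], [348, 190], [347, 193], [342, 192], [341, 195], [337, 193], [337, 197], [349, 197], [355, 195], [356, 191], [360, 194], [364, 190], [373, 191], [379, 189], [379, 183], [376, 182], [379, 181]]
side grey [[284, 188], [284, 197], [291, 202], [345, 220], [356, 220], [360, 216], [360, 207], [336, 198], [330, 202], [327, 195], [320, 193], [313, 197], [311, 190], [301, 187]]
```

```bash
python3 - <<'E'
from h import *
c=np.array([.5194,-.0271]); d=np.array([np.cos(1.154),np.sin(1.154)]); n=np.array([-d[1],d[0]])
k=cam("scene")
for off in(-.021,0,.021):
    for p in((246,251),(250,252),(257,251),(258,242),(247,191),(237,184)):
        o,r=rays(k,p); t=((np.append(c+off*n,0)-o)[:2]@n)/(r[0,:2]@n); X=o+r[0]*t; print(off,p,"u",round((X[:2]-c)@d,3),"z",X[2].round(3))
im=cv2.imread("pics/t_side.png")[...,::-1].copy(); h=cv2.cvtColor(im,cv2.COLOR_RGB2HSV)
m=cv2.inRange(h,np.array((0,110,25)),np.array((14,255,255)))
for v in range(135,232,5): 
    x=np.where(m[v,285:350])[0]; print(v,(x+285).tolist()[:3],(x+285).tolist()[-3:],len(x))
E
python3 -m inch '[[0,0,-0.03,0,0,0,0],[0,0,-0.03,0,0,0,0],[0,0,0,0,0,0,0],[0,0,0,0,0,0,0]]' 60; python3 ft.py 6
```

```text
-0.021 (246, 251) u 0.042 z -0.147
-0.021 (250, 252) u -0.007 z -0.102
-0.021 (257, 251) u -0.083 z -0.018
-0.021 (258, 242) u -0.097 z 0.035
-0.021 (247, 191) u -0.017 z 0.169
-0.021 (237, 184) u 0.088 z 0.119
0 (246, 251) u -0.034 z -0.061
0 (250, 252) u -0.078 z -0.019
0 (257, 251) u -0.148 z 0.057
0 (258, 242) u -0.161 z 0.106
0 (247, 191) u -0.087 z 0.229
0 (237, 184) u 0.009 z 0.183
0.021 (246, 251) u -0.109 z 0.026
0.021 (250, 252) u -0.15 z 0.063
0.021 (257, 251) u -0.213 z 0.133
0.021 (258, 242) u -0.224 z 0.177
0.021 (247, 191) u -0.158 z 0.288
0.021 (237, 184) u -0.071 z 0.246
135 [285, 286, 287] [346, 347, 348] 23
140 [285, 286, 287] [292, 293, 294] 10
145 [285, 286, 287] [312, 313, 314] 16
150 [285, 286, 287] [294, 295, 349] 12
155 [285, 286, 287] [289, 290, 291] 7
160 [285, 286, 287] [286, 287, 288] 4
165 [285, 286, 287] [286, 287, 288] 4
170 [320, 321, 322] [320, 321, 322] 3
175 [] [] 0
180 [308, 309, 310] [326, 327, 328] 13
185 [288, 300, 301] [328, 329, 330] 24
190 [320, 321, 322] [347, 348, 349] 14
195 [336, 337, 338] [347, 348, 349] 14
200 [348, 349] [348, 349] 2
205 [285, 286, 287] [293, 294, 295] 9
210 [286, 287, 288] [303, 308, 309] 14
215 [285, 286, 287] [308, 309, 310] 13
220 [285, 292, 293] [339, 340, 341] 9
225 [292, 339, 340] [344, 345, 348] 7
230 [342, 347, 348] [347, 348, 349] 4
time: 25.3
position: [0.5188, -0.027, 0.3798]
tool_rot: [-3.138, 0.001, 1.154]
force: [-0.2, -0.6, -5.1]
opening: 0.45
gripper_force: 60.0
t 25.55 F [ 0.335 -0.074 -4.923] sd [0.37 0.38 0.37] T [ 0.1723 -0.0218  0.016 ] sd [0.023 0.027 0.021] pos [ 0.5193 -0.0271  0.3804] [-3.140e+00  1.000e-03  1.154e+00] open 0.452 q6 0.34
```

```bash
python3 -m inch '[[0,0,-0.034,0,0,0,0],[0,0,-0.034,0,0,0,0],[0,0,-0.034,0,0,0,0],[0.0486,-0.0148,0,0,0,0,0],[0.0486,-0.0148,0,0,0,0,0],[0.0486,-0.0148,0,0,0,0,0],[0.0486,-0.0148,0,0,0,0,0],[0.0486,-0.0148,0,0,0,0,0],[0,0,0,0,0,0.1455,0],[0,0,0,0,0,0.1455,0],[0,0,0,0,0,0.1455,0],[0,0,0,0,0,0.1455,0],[0,0,0.04,0,0,0,0],[0,0,0.04,0,0,0,0],[0,0,0.04,0,0,0,0],[0,0,0,0,0,0,0]]' 60; python3 - <<'E'
from h import *
s=sensors.get_state(); print(s["position"],s["tool_rot"],s["force"],s["wrist_torque"])
for nm in("scene","side"):
    im=eyes.snapshot(nm); cv2.imwrite(f"pics/u_{nm}.png",im[...,::-1]); k=cam(nm)
    m=blob(im,(150,100,270,240) if nm=="scene" else (260,200,390,340),(0,115,25),(14,255,255))
    ct=max(cv2.findContours(m,0,1)[0],key=len)[:,0]; print(nm,"red",(m>0).sum(),cv2.approxPolyDP(ct,1.5,True)[:,0].tolist())
    P=s["position"]-[0,0,.172]; print("grasp px",proj(k,P).round(1),"below on table",proj(k,[P[0],P[1],0]).round(1))
E
```

```text
time: 27.6
position: [0.5494, 0.2247, 0.36]
tool_rot: [-3.14, 0.009, 0.572]
force: [0.7, -0.3, -4.8]
opening: 0.455
gripper_force: 60.0
[0.54935119 0.22465109 0.3600142 ] [-3.14006619  0.00855339  0.57187886] [ 0.69398611 -0.26648511 -4.8220874 ] [ 0.09736672 -0.06455658  0.02991727]
scene red 1594 [[226, 100], [221, 109], [223, 131], [227, 136], [230, 150], [237, 154], [247, 153], [250, 151], [254, 132], [257, 128], [257, 121], [252, 121], [255, 115], [255, 100]]
grasp px [[192.8 146.7]] below on table [[200.3 191.8]]
side red 929 [[321, 262], [322, 266], [327, 265], [340, 281], [348, 276], [347, 268], [369, 271], [372, 266], [374, 273], [377, 271], [381, 274], [385, 271], [389, 272], [389, 264], [387, 263], [389, 260], [383, 261], [380, 264], [375, 259], [370, 258], [372, 262], [362, 267], [359, 264], [367, 262], [365, 257], [363, 257], [362, 261], [356, 260], [353, 263], [352, 260], [342, 262], [335, 253], [335, 250], [326, 253], [323, 258], [324, 261]]
grasp px [[312.  246.7]] below on table [[309.8 300.4]]
```

```bash
python3 - <<'E'
from h import *
c=np.array([.5494,.2247]); d=np.array([np.cos(.572),np.sin(.572)]); n=np.array([-d[1],d[0]])
for nm,box in(("scene",(160,130,222,215)),("side",(285,235,350,330))):
    im=cv2.imread(f"pics/u_{nm}.png")[...,::-1].copy(); k=cam(nm); h=cv2.cvtColor(im,cv2.COLOR_RGB2HSV)
    x0,y0,x1,y1=box
    m=cv2.inRange(h,np.array((3,135,25)),np.array((13,255,255)))[y0:y1,x0:x1]
    q,l,st,ce=cv2.connectedComponentsWithStats(m)
    for i in range(1,q):
        if st[i,4]>25:
            ct=max(cv2.findContours((l==i).astype(np.uint8),0,1)[0],key=len)[:,0]+[x0,y0]
            print(nm,st[i,4],cv2.approxPolyDP(ct,1.5,True)[:,0].tolist())
    # predicted for tilts: low end pts
    for th in(0.6,0.8,1.0):
        for L in(.13,.15): print(th,L,proj(k,[*(c-L*np.cos(th)*d),.188-L*np.sin(th)]).round(0).tolist())
E
```

```text
scene 835 [[195, 137], [194, 140], [186, 138], [183, 146], [182, 193], [183, 199], [186, 201], [193, 199], [195, 194]]
0.6 0.13 [[184.0, 185.0]]
0.6 0.15 [[183.0, 191.0]]
0.8 0.13 [[187.0, 186.0]]
0.8 0.15 [[186.0, 192.0]]
1.0 0.13 [[190.0, 186.0]]
1.0 0.15 [[190.0, 192.0]]
side 402 [[331, 251], [323, 259], [338, 279], [342, 280], [348, 276], [348, 273], [334, 251]]
0.6 0.13 [[349.0, 253.0]]
0.6 0.15 [[354.0, 254.0]]
0.8 0.13 [[343.0, 261.0]]
0.8 0.15 [[347.0, 263.0]]
1.0 0.13 [[335.0, 268.0]]
1.0 0.15 [[339.0, 272.0]]
```

```bash
python3 - <<'E'
from h import *
c=np.array([.5494,.2247]); d=np.array([np.cos(.572),np.sin(.572)]); a,b=cam("scene"),cam("side")
for p,q in(((187,200),(344,279)),((184,198),(339,279)),((193,198),(347,275))):
    X,e=tri(a,p,b,q); print(X.round(3),e.round(4),"along",((X[:2]-c)@d).round(3),"across",((X[:2]-c)@[-d[1],d[0]]).round(3))
E
```

```text
[0.467 0.182 0.037] 0.0006 along -0.093 across 0.009
[0.472 0.191 0.042] 0.008 along -0.083 across 0.014
[0.47  0.169 0.045] 0.0121 along -0.097 across -0.003
```

```bash
python3 -m inch '[[-0.025,0,0,0,0,0,0],[-0.025,0,0,0,0,0,0],[0,0,0.014,0,0,0,0],[0,0,0.014,0,0,0,0],[0,0,0,0,0,0,0]]' 60; python3 -m inch '[[0.02,0,0.0145,0,0,0,0],[0.0177,0,0.0172,0,0,0,0],[0.0152,0,0.0194,0,0,0,0],[0,0,0,0,0,0,0]]' 15;
```

```text
time: 28.32
position: [0.5084, 0.1982, 0.3347]
tool_rot: [-3.141, 0.002, 0.572]
force: [0.5, -0.3, -4.7]
opening: 0.454
gripper_force: 60.0
time: 28.82
position: [0.555, 0.228, 0.2852]
tool_rot: [3.141, -0.005, 0.572]
force: [1.3, 0.6, -0.9]
opening: 0.457
gripper_force: 15.0
```

```bash
python3 -m inch '[[0.0124,0,0.0214,0,0,0,0],[0.0092,0,0.0229,0,0,0,0],[0.006,0,0.024,0,0,0,0],[0.0023,0,0.012,0,0,0,0],[0,0,0,0,0,0,0]]' 12; python3 - <<'E'
from h import *
a=[]
for nm,box in(("scene",(160,150,222,225)),("side",(270,235,375,330))):
    im=eyes.snapshot(nm); cv2.imwrite(f"pics/v_{nm}.png",im[...,::-1]); m=blob(im,box,(3,125,25),(13,255,255))
    ct=max(cv2.findContours(m,0,1)[0],key=len)[:,0]; print(nm,(m>0).sum(),cv2.approxPolyDP(ct,1.5,True)[:,0].tolist())
E
```

```text
time: 29.45
position: [0.5778, 0.2428, 0.2037]
tool_rot: [-3.141, 0.001, 0.572]
force: [-0.0, -0.8, -2.6]
opening: 0.456
gripper_force: 12.0
scene 670 [[203, 171], [195, 174], [181, 204], [180, 215], [183, 218], [189, 218], [193, 214], [205, 185], [205, 173]]
side 657 [[362, 273], [357, 267], [348, 267], [323, 275], [321, 278], [323, 281], [328, 281], [334, 288], [334, 291], [359, 283]]
```

```bash
python3 -m inch '[[0,0,0.004,0,0,0,0.6],[0,0,0,0,0,0,0.8],[0,0,0,0,0,0,1],[-0.0,0,-0.05,0,0,0,1],[-0.023,0,-0.05,0,0,0,1],[-0.023,0,-0.05,0,0,0,1],[-0.023,0,-0.05,0,0,0,1],[0,0,0,0,0,0,1],[0,0,0,0,0,0,1]]' 60; python3 - <<'E'
from h import *
s=sensors.get_state(); im=eyes.snapshot("wrist"); cv2.imwrite("pics/w3.png",im[...,::-1]); w=cam("wrist",s)
print(s["position"],s["tool_rot"])
m=blob(im,(200,60,380,290),(0,125,40),(13,255,255)); r=np.where(m.any(1))[0]; print("rows",r[[0,-1]],(m>0).sum())
ct=max(cv2.findContours(m,0,1)[0],key=len)[:,0]; P=onz(w,ct,.03)[:,:2]
q=cv2.minAreaRect((P*1e4).astype(np.float32)); print("rect at z=.03",np.array(q[0])/1e4,np.array(q[1])/1e4,q[2])
print(onz(w,[(np.where(m[v]>0)[0].mean(),v) for v in(r[0],r[-1],130,190,240)],.03).round(4).tolist())
print([np.where(m[v]>0)[0][[0,-1]].tolist() for v in(130,160,190,220,240)])
E
```

```text
time: 30.68
position: [0.5195, 0.2053, 0.3999]
tool_rot: [-3.141, 0.0, 0.572]
force: [-0.9, 0.6, -0.5]
opening: 1.002
gripper_force: 0.0
[0.51947685 0.20533817 0.39992401] [-3.14146546e+00  4.36067453e-05  5.71692905e-01]
rows [113 279] 5303
rect at z=.03 [0.51366499 0.199521  ] [0.21024512 0.04186336] 32.91276931762695
[[0.6032, 0.2547, 0.03], [0.4235, 0.1454, 0.03], [0.5866, 0.246, 0.03], [0.527, 0.2082, 0.03], [0.4721, 0.1728, 0.03]]
[[271, 303], [269, 304], [270, 303], [270, 303], [271, 302]]
```

The red slab lies flat again: 210 × 42 mm at z = 0.03, with its middle at (0.514, 0.1995). Before retrying, I'll check how the grey slab lies: its end heights and whether it is level.

```bash
python3 - <<'E'
from h import *
a,b=cam("scene"),cam("side")
F=np.array([.5207,-.0249]); d=np.array([np.cos(2.725),np.sin(2.725)]); n=np.array([-d[1],d[0]])
ims={"scene":eyes.snapshot("scene"),"side":cv2.imread("pics/v_side.png")[...,::-1].copy()}
cv2.imwrite("pics/x_scene.png",ims["scene"][...,::-1])
M=[]
for nm,box in(("scene",(190,180,290,240)),("side",(270,165,375,225))):
    m=blob(ims[nm],box,(0,0,40),(180,48,255)); ct=max(cv2.findContours(m,0,1)[0],key=len)[:,0]
    print(nm,(m>0).sum(),cv2.approxPolyDP(ct,1.2,True)[:,0].tolist()); M.append(m)
for z in(.119,.124,.129): print(z,[np.round(v,4) for v in topface(M,(a,b),z,F)])
c=F-.0*d
for z in(.09,.124): print(z,"scene",[proj(a,[*(F+e*d+s*n),z])[0].round(1).tolist() for e in(-.08,.08) for s in(-.023,.023)],"side",[proj(b,[*(F+e*d+s*n),z])[0].round(1).tolist() for e in(-.08,.08) for s in(-.023,.023)])
E
```

```text
scene 1233 [[276, 191], [267, 189], [211, 203], [204, 207], [204, 213], [207, 219], [213, 220], [265, 207], [274, 202]]
side 4087 [[275, 171], [274, 177], [272, 178], [273, 188], [282, 199], [283, 205], [281, 207], [281, 213], [284, 217], [283, 221], [287, 224], [296, 224], [296, 222], [292, 219], [296, 208], [301, 202], [305, 202], [310, 199], [318, 199], [325, 205], [323, 218], [329, 214], [345, 220], [356, 220], [360, 216], [361, 208], [344, 199], [374, 172], [374, 165], [282, 165]]
0.119 [array([ 0.5224, -0.0389]), np.float64(0.2279), np.float64(0.0777), np.float32(-0.4202)]
0.124 [array([ 0.5191, -0.0437]), np.float64(0.2256), np.float64(0.0773), np.float32(-0.4185)]
0.129 [array([ 0.516 , -0.0477]), np.float64(0.2224), np.float64(0.0775), np.float32(-0.4317)]
0.09 scene [[261.8, 198.3], [267.1, 207.3], [212.0, 211.2], [216.1, 220.9]] side [[293.8, 204.5], [301.0, 195.4], [347.0, 221.9], [353.2, 211.9]]
0.124 scene [[261.5, 189.8], [266.9, 198.8], [210.8, 202.6], [214.9, 212.3]] side [[293.8, 195.0], [301.2, 186.0], [348.0, 212.3], [354.3, 202.4]]
```

Grey matches the level prediction within about a pixel, so it is sound. I'll feel the red slab again, this time with an empty-gripper baseline taken at the same pose.

```bash
python3 -m inch '[[-0.008,0.0018,0.05,0,0,0,1],[0,0,0.05,0,0,0,1],[0,0,0.05,0,0,0,1],[0,0,0.049,0,0,0,1],[0,0,0.005,0,0,0,1],[0,0,0,0,0,0,1],[0,0,0,0,0,0,1]]' 60; python3 ft.py 7;  python3 -m inch '[[0,0,0,0,0,0,0],[0,0,0,0,0,0,0],[0,0,0,0,0,0,0],[0,0,0,0,0,0,0],[0,0,0,0,0,0,0],[0,0,-0.015,0,0,0,0],[0,0,-0.015,0,0,0,0],[0,0,0,0,0,0,0],[0,0,0,0,0,0,0]]' 60;  python3 ft.py 7
```

```text
time: 31.65
position: [0.5146, 0.1999, 0.1977]
tool_rot: [3.141, -0.003, 0.572]
force: [-0.7, -0.2, 0.9]
opening: 0.998
gripper_force: 0.0
t 31.95 F [-0.111  0.     0.112] sd [0.47 0.34 0.5 ] T [-0.0695  0.1254  0.009 ] sd [0.042 0.032 0.013] pos [0.514  0.1996 0.1969] [ 3.141e+00 -1.000e-03  5.720e-01] open 1.001 q6 1.35
time: 33.12
position: [0.5138, 0.1995, 0.2262]
tool_rot: [-3.142, -0.0, 0.572]
force: [0.6, -0.1, -4.3]
opening: 0.452
gripper_force: 60.0
t 33.425 F [-0.098 -0.105 -4.308] sd [0.6  0.42 0.36] T [-0.0059  0.0404 -0.0193] sd [0.041 0.024 0.037] pos [0.5139 0.1996 0.2258] [-3.141e+00  1.000e-03  5.720e-01] open 0.457 q6 1.35
```

With the gripper empty the torque reads about +0.14 Nm along tool x, so the sensor has drifted. Corrected, the red balance point is about −24 mm, which explains the tipping. I'll regrip there and verify against a fresh baseline.

```bash
cat > rd.py <<'E'
from station import sensors; import numpy as np
s=sensors.get_state(); y=s["tool_rot"][2]; T=s["wrist_torque"]; d=np.array([np.cos(y),np.sin(y)])
print(round(s["time"],2),"along",round(d@[T[1],-T[0]],3),"across",round(np.array([-d[1],d[0]])@[T[1],-T[0]],3),"Fz",s["force"][2].round(1))
E
python3 rd.py
python3 -m inch '[[0,0,0.015,0,0,0,0],[0,0,0.0145,0,0,0,0],[0,0,0,0,0,0,0.6],[0,0,0,0,0,0,0.7],[-0.012,0,0,0,0,0,0.8],[-0.012,0,0,0,0,0,0.8],[0,0,0,0,0,0,0.8]]' 60; python3 rd.py
python3 -m inch '[[0,0,0,0,0,0,0.8]]' >/dev/null; python3 rd.py
python3 -m inch '[[0,0,0,0,0,0,0.8]]' >/dev/null; python3 rd.py
python3 -m inch '[[0,0,0,0,0,0,0.8]]' >/dev/null; python3 rd.py
python3 -m inch '[[0,0,0,0,0,0,0.8]]' >/dev/null; python3 rd.py
python3 -m inch '[[0,0,0,0,0,0,0.8]]' >/dev/null; python3 rd.py
echo grip
python3 -m inch '[[0,0,0,0,0,0,0],[0,0,0,0,0,0,0],[0,0,0,0,0,0,0],[0,0,0,0,0,0,0],[0,0,-0.015,0,0,0,0],[0,0,-0.015,0,0,0,0],[0,0,0,0,0,0,0],[0,0,0,0,0,0,0]]' 60;  python3 rd.py
python3 -m inch '[[0,0,0,0,0,0,0]]' >/dev/null; python3 rd.py
python3 -m inch '[[0,0,0,0,0,0,0]]' >/dev/null; python3 rd.py
python3 -m inch '[[0,0,0,0,0,0,0]]' >/dev/null; python3 rd.py
python3 -m inch '[[0,0,0,0,0,0,0]]' >/dev/null; python3 rd.py
python3 -m inch '[[0,0,0,0,0,0,0]]' >/dev/null; python3 rd.py
```

```text
33.48 along 0.034 across -0.004 Fz -4.9
time: 34.35
position: [0.4926, 0.1859, 0.1966]
tool_rot: [-3.141, 0.001, 0.571]
force: [0.5, 0.4, -0.5]
opening: 0.804
gripper_force: 0.0
34.35 along 0.161 across 0.004 Fz -0.5
34.48 along 0.167 across -0.028 Fz -0.4
34.6 along 0.16 across 0.005 Fz 0.2
34.73 along 0.185 across -0.019 Fz 0.1
34.85 along 0.147 across -0.001 Fz 0.0
34.98 along 0.169 across -0.023 Fz 0.5
grip
time: 35.98
position: [0.4936, 0.1866, 0.2267]
tool_rot: [-3.142, 0.0, 0.572]
force: [0.0, 0.6, -4.5]
opening: 0.458
gripper_force: 60.0
35.98 along 0.197 across -0.054 Fz -4.5
36.1 along 0.125 across 0.024 Fz -5.0
36.23 along 0.153 across 0.012 Fz -4.3
36.35 along 0.096 across 0.016 Fz -4.0
36.48 along 0.058 across -0.036 Fz -3.9
36.6 along 0.09 across 0.007 Fz -3.9
```

```bash

python3 -m inch '[[0,0,0,0,0,0,0]]' >/dev/null; python3 rd.py
python3 -m inch '[[0,0,0,0,0,0,0]]' >/dev/null; python3 rd.py
python3 -m inch '[[0,0,0,0,0,0,0]]' >/dev/null; python3 rd.py
python3 -m inch '[[0,0,0,0,0,0,0]]' >/dev/null; python3 rd.py
python3 -m inch '[[0,0,0,0,0,0,0]]' >/dev/null; python3 rd.py
python3 -m inch '[[0,0,0,0,0,0,0]]' | head -3; python3 rd.py
```

```text
36.73 along 0.2 across -0.034 Fz -5.2
36.85 along 0.122 across -0.023 Fz -5.1
36.98 along 0.123 across 0.005 Fz -5.1
37.1 along 0.109 across -0.024 Fz -5.1
37.23 along 0.165 across 0.023 Fz -4.1
time: 37.35
position: [0.4938, 0.1866, 0.2267]
tool_rot: [-3.142, -0.0, 0.572]
37.35 along 0.158 across -0.005 Fz -4.4
```

Against the baseline the red balance point is about −29 mm from its middle, or about −5 mm from this grip. I'll carry it so that point comes over the foot centre.

```bash
python3 -m inch '[[0,0,-0.0345,0,0,0,0],[0,0,-0.0345,0,0,0,0],[0,0,-0.0345,0,0,0,0],[0,0,-0.0345,0,0,0,0],[-0.0146,0.0316,0,0,0,0,0],[-0.0146,0.0316,0,0,0,0,0],[-0.0146,0.0316,0,0,0,0,0],[-0.0146,0.0316,0,0,0,0,0],[-0.0146,0.0316,0,0,0,0,0],[-0.0146,0.0316,0,0,0,0,0],[0,0,0,0,0,-0.1455,0],[0,0,0,0,0,-0.1455,0],[0,0,0,0,0,-0.1455,0],[0,0,0,0,0,-0.1455,0],[0,0,0,0,0,0,0],[0,0,0,0,0,0,0]]' 60; python3 rd.py; python3 -m inch '[[0,0,0.014,0,0,0,0],[0,0,0.014,0,0,0,0],[0,0,0.013,0,0,0,0],[0,0,0,0,0,0,0]]' ; python3 rd.py
```

```text
time: 39.35
position: [0.5226, -0.0202, 0.3646]
tool_rot: [-3.141, -0.0, 1.152]
force: [0.4, 0.5, -4.1]
opening: 0.458
gripper_force: 60.0
39.35 along 0.142 across -0.045 Fz -4.1
time: 39.85
position: [0.5225, -0.0202, 0.3223]
tool_rot: [-3.139, 0.001, 1.154]
force: [0.1, 0.2, -3.9]
opening: 0.457
gripper_force: 60.0
39.85 along 0.086 across -0.043 Fz -3.9
```

```bash
python3 -m inch '[[0,0,0.0007,0,0,0,0],[0,0,0,0,0,0,0]]' | sed -n 1,4p; python3 -m inch '[[0,0,0.0007,0,0,0,0],[0,0,0,0,0,0,0]]'| sed -n 1,4p; python3 rd.py
```

```text
time: 40.1
position: [0.5228, -0.0202, 0.3232]
tool_rot: [3.141, -0.0, 1.154]
force: [1.3, -0.3, -5.2]
time: 40.35
position: [0.5227, -0.0202, 0.3224]
tool_rot: [3.141, -0.0, 1.154]
force: [-0.1, 0.5, -3.9]
40.35 along 0.096 across -0.072 Fz -3.9
```

```bash
python3 -m inch '[[0,0,0.0007,0,0,0,0],[0,0,0,0,0,0,0]]' | sed -n 1,4p; python3 -m inch '[[0,0,0.0007,0,0,0,0],[0,0,0,0,0,0,0]]'| sed -n 1,4p; python3 rd.py
```

```text
time: 40.6
position: [0.5227, -0.0202, 0.3215]
tool_rot: [-3.142, -0.0, 1.154]
force: [0.4, -0.0, -5.2]
time: 40.85
position: [0.5227, -0.0202, 0.3208]
tool_rot: [-3.141, -0.0, 1.154]
force: [0.1, -0.3, -5.3]
40.85 along 0.067 across -0.037 Fz -5.3
```

```bash
python3 -m inch '[[0,0,0.0006,0,0,0,0],[0,0,0,0,0,0,0]]' | sed -n 1,4p; python3 rd.py; python3 -m inch '[[0,0,0.0004,0,0,0,0],[0,0,0,0,0,0,0]]'| sed -n 1,4p; python3 rd.py
```

```text
time: 41.1
position: [0.5227, -0.0202, 0.3207]
tool_rot: [3.141, -0.0, 1.154]
force: [-1.5, -0.3, -0.4]
41.1 along 0.21 across -0.305 Fz -0.4
time: 41.35
position: [0.5227, -0.0202, 0.3206]
tool_rot: [3.141, -0.0, 1.154]
force: [-2.6, 0.3, 6.3]
41.35 along 0.391 across -0.683 Fz 6.3
```

```bash
cat > tip.py <<'E'
from h import *
c=np.array([.5227,-.0202])+.024*np.array([np.cos(1.154),np.sin(1.154)]); d=np.array([np.cos(1.154),np.sin(1.154)])
for nm in("scene","side"):
    im=eyes.snapshot(nm); cv2.imwrite(f"pics/y_{nm}.png",im[...,::-1]); m=blob(im,(220,150,265,260) if nm=="scene" else (296,150,345,250),(0,115,30),(14,255,255)); k=cam(nm)
    ct=max(cv2.findContours(m,0,1)[0],key=len)[:,0]; print(nm,(m>0).sum(),cv2.approxPolyDP(ct,1.5,True)[:,0].tolist())
    print("expect",[proj(k,[[*(c+e*d),z]]).round(1).tolist()[0] for e in(-.104,.105) for z in(.124,.154)])
E
python3 -m inch '[[0,0,-0.0006,0,0,0,0],[0,0,0,0,0,0,0]]' | sed -n 1,4p; python3 -m inch '[[0,0,0,0,0,0,0],[0,0,0,0,0,0,0],[0,0,0,0,0,0,0]]' 3; python3 rd.py; python3 tip.py
```

```text
time: 41.6
position: [0.5227, -0.0202, 0.3206]
tool_rot: [3.141, -0.0, 1.154]
force: [-2.2, -0.4, 3.4]
time: 41.98
position: [0.5228, -0.0202, 0.3206]
tool_rot: [3.141, -0.0, 1.154]
force: [-2.2, -0.3, 3.3]
opening: 0.461
gripper_force: 3.0
41.98 along 0.197 across -0.524 Fz 3.3
scene 477 [[232, 182], [233, 203], [240, 215], [246, 216], [250, 214], [250, 202], [239, 181]]
expect [[247.2, 216.6], [246.6, 208.7], [226.1, 175.6], [225.3, 167.9]]
side 821 [[326, 180], [319, 179], [319, 186], [300, 210], [297, 220], [301, 226], [312, 224], [327, 204], [329, 184]]
expect [[334.5, 183.9], [335.1, 175.4], [302.2, 228.4], [302.4, 219.6]]
```

```bash
python3 -m inch '[[0,0,0,0,0,0,0.48],[0,0,0,0,0,0,0.48],[0,0,0,0,0,0,0.48],[0,0,0,0,0,0,0.48]]'; python3 tip.py
```

```text
time: 42.58
position: [0.5228, -0.0203, 0.3204]
tool_rot: [3.141, -0.0, 1.154]
force: [0.8, 0.0, 0.1]
opening: 0.481
gripper_force: 0.0
scene 484 [[232, 182], [233, 203], [239, 214], [246, 216], [250, 214], [250, 202], [239, 181]]
expect [[247.2, 216.6], [246.6, 208.7], [226.1, 175.6], [225.3, 167.9]]
side 821 [[327, 180], [319, 179], [318, 187], [300, 210], [298, 222], [301, 226], [312, 224], [327, 204], [329, 190]]
expect [[334.5, 183.9], [335.1, 175.4], [302.2, 228.4], [302.4, 219.6]]
```

Released and level after about 0.5 s. I'll open further and rise straight up.

```bash
python3 -m inch '[[0,0,0,0,0,0,0.54],[0,0,0,0,0,0,0.6],[0,0,0,0,0,0,0.64],[0,0,0,0,0,0,0.64],[0,0,-0.01,0,0,0,0.64],[0,0,-0.02,0,0,0,0.64],[0,0,-0.04,0,0,0,0.64],[0,0,-0.05,0,0,0,0.64],[0,0,0,0,0,0,0.64],[0,0,0,0,0,0,0.64],[0,0,0,0,0,0,0.64],[0,0,0,0,0,0,0.64]]'; python3 tip.py
```

```text
time: 44.18
position: [0.5226, -0.0202, 0.4393]
tool_rot: [-3.139, 0.001, 1.154]
force: [-0.2, 0.1, -1.1]
opening: 0.639
gripper_force: 0.0
scene 709 [[222, 172], [223, 183], [238, 212], [242, 216], [250, 214], [250, 203], [233, 171], [227, 170]]
expect [[247.2, 216.6], [246.6, 208.7], [226.1, 175.6], [225.3, 167.9]]
side 1521 [[343, 162], [336, 168], [335, 173], [333, 163], [327, 160], [319, 161], [319, 164], [322, 165], [317, 171], [314, 168], [317, 171], [314, 172], [314, 178], [309, 179], [313, 183], [311, 185], [306, 184], [306, 186], [309, 188], [318, 187], [298, 214], [298, 222], [301, 226], [312, 224], [332, 196], [335, 195], [339, 184], [339, 177], [344, 177], [342, 174], [344, 173]]
expect [[334.5, 183.9], [335.1, 175.4], [302.2, 228.4], [302.4, 219.6]]
```

Both ends of the red slab match the level prediction, and the gripper is well clear. Handing in.

```bash
python3 -c "
from station import workorder; print(workorder.job_done())"
```

```text
the job is handed in; nothing more can be done
None
```

The grey slab lies level on the foot stone with the red-brown slab crosswise on top, and in my last camera check both stood by themselves with the gripper clear. The red slab tipped on the first try, so I felt its balance point again and re-laid it. The job was handed in at about 44 s; no verdict came back.

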